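# Return bench tools to their outline mats

## Robot

A 6-joint arm with a two-finger parallel gripper is mounted at the origin on the work surface. World frame = base frame: x ahead of the robot, y to its left, z up, the work surface at z = 0. Lengths are in m, angles in degrees, forces in N, time in s.
With the tool pointing down it reaches from about 0.4 to 0.825 m from the base axis. Payload 7 kg.
Tool frame: the origin (TCP) lies on the centre line of the jaws, within the pads' length; the fingertips stand 14 mm ahead of it and the grasp point (between the pads) lies 5 mm behind it; z points along the fingers, y is the line along which they close (so a half turn about z gives the same grasp; the last joint's range is limited). The gripper opens to 88 mm and grips with 3 to 60 N. Pads are 19 mm wide; open, the fingers measure 130 mm over their backs; the gripper's body (78 mm by 193 mm) begins 47 mm behind the grasp point.
Start: joints at [-60.155, 20.546, 0.682, 0, -70.136, -16.507], TCP at [0.156, -0.657, 0.241] pointing down, gripper open.
Joint ranges: [-176.03, 176.03], [-82.01, 121.73], [-58.28, 71.71], [-173.87, 95.51], [-174.79, -0.11], [-173.66, 173.66]. Speed limits (degrees/s): [136.94, 136.94, 172.46, 180, 180, 180].

## Interface

Orientations are given as [roll, pitch, yaw] about the fixed x, y, z axes, in that order (R = Rz(yaw) Ry(pitch) Rx(roll)).
In Python, from plant import r gives the robot as it stands.
- The arm moves only by the tool send_rows, never from a script. Its argument "steps" is a list of rows, each an object with "dp": the shift along the tool's x, y, z in mm, a list of three; "roll": the turn about the tool's z in rad; "jaw": the opening in per cent of the stroke, from 0 (shut) to 100 (fully open). In form: [{"dp": [tx, ty, tz], "roll": roll, "jaw": jaw}, ...]. A call has 1 to 5 rows; each row is the pose to reach, as a shift and turn from the pose commanded when the call began, along the tool's axes at that moment; what a row does not reach only later rows make up. A row lasts 1/8 s, in which the tool goes at most 62.5 mm and 10.7 degrees, less where a joint would pass 70% of its speed; a pose out of reach is approached as far as the arm can. A call with a gripper value outside its range is refused whole. The fingers move at their own pace and stop on an object; "newtons" is the grip in N (left out, the last holds). Time passes only in rows, so rows that repeat a pose let the fingers close. It gives the time, the measured TCP pose, the force, the opening and the grip force at its end, in the units of the state.
- r.get_state(): the state, without advancing time (a new reading comes with each control period).
- r.capture(name): name is "side" or "top"; returns a dict with "image" (420x560x3 uint8, blue, green, red), "K" (3x3 intrinsics, pixels), "dist" ([k1, k2, p1, p2, k3] as OpenCV has them; the pictures are not rectified), "rvec" (rotation vector, rad) and "tvec" (3), from world to camera coordinates, as OpenCV has them. Camera axes: x right, y down, z forward; pixel columns grow to the right and rows downward; lengths in m; the calibration is good to about 2 mm. A picture is of the moment at which its call begins. There is no depth.
- r.close_job(): hands the job in; it is judged then, once.
The state is a dict: "time_s": time; "joints": joint angles; "qd": joint speeds; "joint_torque": joint torques, N m; "tcp_pos": TCP position; "eef_rot": TCP orientation; "contact_force": force on the tool from outside, world axes, zero at the start; "moment": the same for the moment, N m; "gripper_width": finger opening in m; "gripper_force": force on a finger pad.
Only numpy, scipy, OpenCV 4.12 (cv2) and the standard library are available. Lean on these libraries where they do the work, as an engineer would, in place of code of your own. Each camera call takes 0.05 s, during which the arm holds its last target. There are 200 camera calls.

## Task

Tidy the bench: put the wax tin, the sanding block, the block plane and the dowelling jig each flat and upright on the rubber mat that shows its yellow silhouette, centred on the silhouette and lined up with it (either end first will do). Leave the varnish can and the screw jar standing where they are.

Things in the scene. Friction and masses are not known exactly. Their poses are not given: they have to be found in the camera images.
- wax_tin: Round flat wax tin, 62 mm diameter, 28 mm tall, aluminium with a red lid and a white disc on top; about 0.16 kg. Can be gripped across its diameter from any side. Origin: centre of its underside, z up; starts flat on the bench. Belongs on pad_round; its yaw does not matter.
- sanding_block: Cork sanding block with a reddish sole, 108 (its x) x 56 (its y) x 33 mm tall; about 0.1 kg. Grip across the 56 mm (fingers closing along its y). Origin: centre of its underside, z up; starts flat on the bench. Goes on pad_oblong, x along its x.
- block_plane: Dark steel block plane, boat-shaped sole, 108 (its x) x 42 mm (its y, over the parallel middle 50 mm), the ends narrowing to 25 mm; sides 26 mm tall, wood cap to 43 mm, brass knob at +x to 42 mm; about 0.45 kg. Grip the 42 mm (fingers closing along its y). Origin: centre of its underside, z up; starts flat on the bench. Goes on pad_boat, x along its x.
- dowel_jig: Dowelling jig: blue block 44 x 44 x 36 mm tall with two brass bushes on top, a 10 mm steel rod running through it along its x, 108 mm overall, 18 mm up, with a black 26 mm knob, 12 mm thick, at each end; about 0.3 kg. Grip the block across its y (44 mm; fingers closing along y). Origin: centre of its underside, z up; starts flat on the bench. Goes on pad_cross, x along its x.
- pad_round: Fixed dark rubber mat, 126 (its x) x 78 (its y) x 5 mm thick, flat on the bench, a yellow silhouette centred on it: a disc of 68 mm diameter, for the wax tin. Origin: centre of its underside, z up; its top is 5 mm above that. Same after a half turn.
- pad_oblong: Fixed dark rubber mat, 126 (its x) x 78 (its y) x 5 mm thick, flat on the bench, a yellow silhouette centred on it: a plain rectangle 114 (along x) x 62 mm, for the sanding block. Origin: centre of its underside, z up; its top is 5 mm above that. Same after a half turn.
- pad_boat: Fixed dark rubber mat, 126 (its x) x 78 (its y) x 5 mm thick, flat on the bench, a yellow silhouette centred on it: a boat shape 116 (along x) x 45 mm with narrowing ends, for the block plane. Origin: centre of its underside, z up; its top is 5 mm above that. Same after a half turn.
- pad_cross: Fixed dark rubber mat, 126 (its x) x 78 (its y) x 5 mm thick, flat on the bench, a yellow silhouette centred on it: a square of 50 mm with a 16 mm bar through it along x, ending in small crosspieces, 114 mm overall, for the dowelling jig. Origin: centre of its underside, z up; its top is 5 mm above that. Same after a half turn.
- varnish_can: Can of varnish with green label and steel top, 64 mm diameter, 75 mm tall, 0.3 kg, standing loose on the bench among the tools; to be left alone. Origin at the centre of its underside.
- screw_jar: Amber glass jar with a black cap, 60 mm diameter, 70 mm tall, 0.25 kg, standing loose on the bench among the tools; to be left alone. Origin at the centre of its underside. An orange tape measure of 60 x 37 x 54 mm tall (not listed) also stands there: the can, the jar and it share three spots between the tools and mats.
Things that resemble listed ones, but are neither listed nor needed, are in the scene too. There is more than one size of the sanding_block; the one meant has the size given above.

How it is judged (in metres and radians):
At the end, for the whole second after the job is handed in: Each of the four tools rests flat (within 0.12 rad) and still on the mat with its own silhouette: centres within 12 mm horizontally, underside on the mat's top (2 to 9 mm above the mat's underside) and, except for the round tin, long axes within 0.2 rad of each other, either way round (horizontal distance between wax_tin and pad_round below 0.012 m and z of wax_tin in the frame of pad_round between 0.002 and 0.009 m and angle between each of wax_tin, sanding_block, block_plane, dowel_jig's own z axis and vertical below 0.12 rad and linear speed of each of wax_tin, sanding_block, block_plane, dowel_jig below 0.02 m/s and horizontal distance between sanding_block and pad_oblong below 0.012 m and z of sanding_block in the frame of pad_oblong between 0.002 and 0.009 m and angle between the x axis of sanding_block and the x axis of pad_oblong, either way round below 0.2 rad and horizontal distance between block_plane and pad_boat below 0.012 m and z of block_plane in the frame of pad_boat between 0.002 and 0.009 m and angle between the x axis of block_plane and the x axis of pad_boat, either way round below 0.2 rad and horizontal distance between dowel_jig and pad_cross below 0.012 m and z of dowel_jig in the frame of pad_cross between 0.002 and 0.009 m and angle between the x axis of dowel_jig and the x axis of pad_cross, either way round below 0.2 rad); the robot touches nothing.
It fails at once if the varnish can was shoved more than 25 mm or tipped (distance of varnish_can from where it was at the start of the episode above 0.025 m or angle between varnish_can's own z axis and vertical above 0.4 rad).
It fails at once if the screw jar was shoved more than 25 mm or tipped (distance of screw_jar from where it was at the start of the episode above 0.025 m or angle between screw_jar's own z axis and vertical above 0.4 rad).
It also fails if it takes over 112 s, if anything falls off the work surface, if the arm or the gripper's body presses on something with over 40 N, if the wrist force passes 120 N, or if a joint passes its speed limit or range.

## Working session

There is one attempt and no reset: what is moved stays moved. The work goes in short steps, Python scripts to look and compute and a tool call to move; the robot and the scene stay as the last step left them, time stands still between calls to the robot, and variables do not carry over. Pictures are saved under pics/ and viewed, at most 14 in all, crops included, and the job is handed in when it is done.

Besides the shell and the picture viewer there is one more tool, called after ">>>" in YAML: its name, and indented under it one key for each argument. send_rows: Moves the arm, as the interface text tells. Its arguments: {"type":"object","properties":{"steps":{"type":"array","items":{"type":"object","properties":{"dp":{"type":"array","items":{"type":"number"}},"roll":{"type":"number"},"jaw":{"type":"number"}}}},"newtons":{"type":"number"}},"required":["steps"]}

```bash
mkdir -p pics; ls; cat > cap.py <<'E'
import cv2,pickle,sys
from plant import r
def cap(tag):
    out={}
    for n in ("top","side"):
        c=r.capture(n); out[n]=c; cv2.imwrite(f"pics/{tag}_{n}.png",c["image"])
    pickle.dump(out,open(f"pics/{tag}.pkl","wb")); return out
E
python3 - <<'E'
from cap import *
import cv2
o=cap("a")
for n in o:
    im=o[n]["image"]; cv2.imwrite(f"pics/a_{n}_big.png",cv2.resize(im,(800,600),interpolation=cv2.INTER_CUBIC))
    R=cv2.Rodrigues(o[n]["rvec"])[0]; print(n,o[n]["K"].round(1).tolist(),o[n]["dist"],(-R.T@o[n]["tvec"].reshape(3)).round(3),R.round(3).tolist())
print(r.get_state())
E
```

```text
pics
top [[395.7, 0.0, 273.4], [0.0, 395.7, 212.7], [0.0, 0.0, 1.0]] [-0.01026831  0.          0.          0.          0.        ] [ 0.311 -0.004  1.146] [[0.029, -0.999, 0.019], [-0.994, -0.031, -0.104], [0.105, -0.016, -0.994]]
side [[419.9, 0.0, 282.1], [0.0, 419.9, 211.6], [0.0, 0.0, 1.0]] [-0.02488323  0.          0.          0.          0.        ] [0.166 0.618 0.863] [[-0.93, -0.368, -0.001], [-0.281, 0.714, -0.641], [0.237, -0.596, -0.768]]
{'time_s': 0.1, 'joints': array([-6.01532603e+01,  2.05885776e+01,  6.39968178e-01, -1.68621353e-02,
       -7.01363440e+01, -1.65057919e+01]), 'qd': array([-0.05041   , -0.09746606,  0.11603984,  0.09243596,  0.05967015,
       -0.0312556 ]), 'joint_torque': array([-2.80282002e-03, -5.84159875e+01,  2.93751490e+01,  7.01557651e+00,
        1.01804579e-02, -5.38563847e-05]), 'tcp_pos': array([ 0.15561846, -0.6563963 ,  0.23971222]), 'eef_rot': array([ 1.79914043e+02, -8.93932877e-03, -1.66664787e+02]), 'contact_force': array([-0.87471816,  1.08065861,  0.15079993]), 'moment': array([-0.0058939 ,  0.00018011,  0.00558472]), 'gripper_force': 0.0, 'gripper_width': 0.08762781618157615}
```

View pics/a_top_big.png

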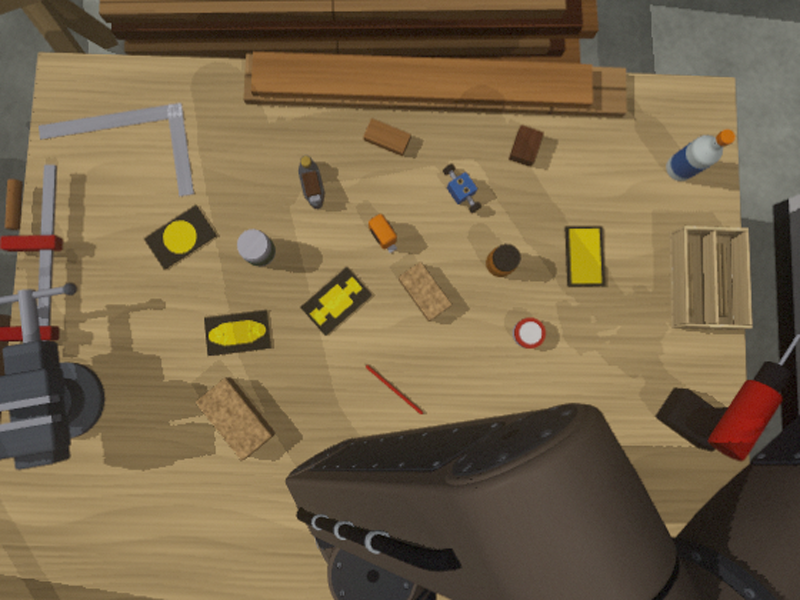

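View pics/a_side_big.png

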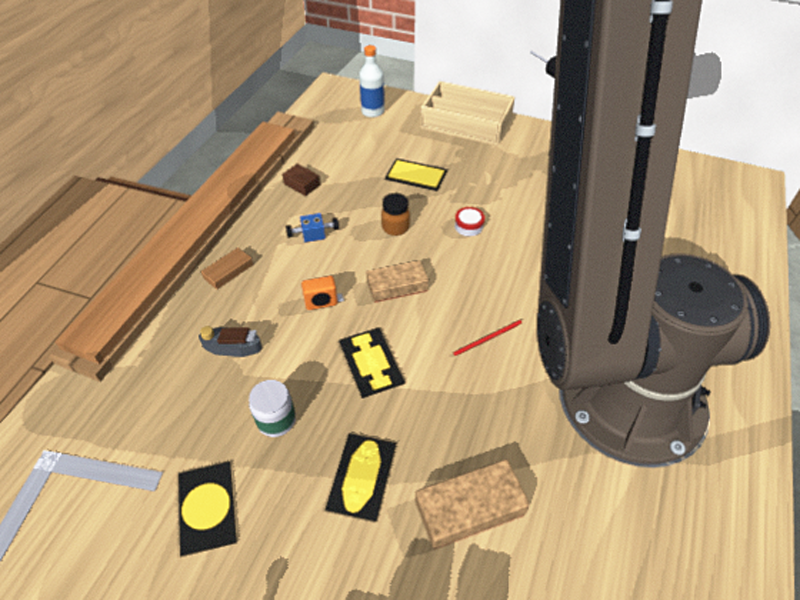

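The top view (800x600 scale) shows tin (530,333), the small cork block (425,291) with a larger one at (234,418), plane (311,182) and jig (461,188). Mats are round (180,237), boat (238,332), cross (336,300) and oblong (585,256). Obstacles are can (255,247), jar (503,260) and tape (382,232). Next I measure these in both views.

```bash
cat > meas.py <<'E'
import cv2,pickle,numpy as np
def ray(c,px,z):
    p=cv2.undistortPoints(np.float64(px).reshape(-1,1,2),c["K"],c["dist"]).reshape(-1,2)
    R=cv2.Rodrigues(c["rvec"])[0]; o=-R.T@c["tvec"].reshape(3)
    d=np.c_[p,np.ones(len(p))]@R
    return (o+d*((z-o[2])/d[:,2])[:,None])[:,:2]
def proj(c,P):
    return cv2.projectPoints(np.float64(P).reshape(-1,1,3),c["rvec"],c["tvec"],c["K"],c["dist"])[0].reshape(-1,2)
HSV={'yellow':[((22,120,80),(34,255,255))],'blue':[((105,110,40),(125,255,255))],
 'red':[((0,140,60),(8,255,255)),((172,140,60),(180,255,255))],'orange':[((5,190,100),(16,255,255))],
 'dark':[((0,0,0),(180,255,75))]}
def blob(img,col,roi):
    x,y,w,h=roi; sub=img[y:y+h,x:x+w]
    if col=='grab':
        m=np.zeros(img.shape[:2],np.uint8)
        cv2.grabCut(img,m,roi,np.zeros((1,65)),np.zeros((1,65)),6,cv2.GC_INIT_WITH_RECT)
        mk=((m==1)|(m==3)).astype(np.uint8)*255
    else:
        hsv=cv2.cvtColor(img,cv2.COLOR_BGR2HSV); mk=np.zeros(img.shape[:2],np.uint8)
        for a,b in HSV[col]: mk|=cv2.inRange(hsv,a,b)
        k=np.zeros_like(mk); k[y:y+h,x:x+w]=mk[y:y+h,x:x+w]; mk=k
    cs=cv2.findContours(mk,cv2.RETR_EXTERNAL,cv2.CHAIN_APPROX_NONE)[0]
    return max(cs,key=cv2.contourArea)
def rect(c,cnt,z):
    w=ray(c,cnt,z)*1000
    (cx,cy),(a,b),t=cv2.minAreaRect(w.astype(np.float32))
    if a<b: a,b,t=b,a,t+90
    M=cv2.moments(w.astype(np.float32).reshape(-1,1,2))
    return (np.array([M['m10'],M['m01']])/M['m00']).round(1),(round(cx,1),round(cy,1)),round(a),round(b),round((t+90)%180-90,1)
E
cat > m1.py <<'E'
from meas import *
o=pickle.load(open("pics/a.pkl","rb"))
def R(x,y,h,k=30): s=.7; return (int((x-h)*s),int((y-k)*s),int(2*h*s),int(2*k*s))
items=[('pad_round','yellow',.005,R(180,237,35),R(206,507,40,50)),('pad_boat','yellow',.005,R(238,332,38),R(362,476,40,55)),
('pad_cross','yellow',.005,R(336,300,40,35),R(371,361,40,45)),('pad_oblong','yellow',.005,R(585,256,30,40),R(417,174,40,25)),
('tin','red',.024,R(530,333,25),R(469,221,25)),('block','grab',.0165,R(425,291,38,40),R(398,280,45,30)),
('plane','grab',.013,R(311,182,24,36),R(230,339,40,28)),('jig','blue',.018,R(463,186,25),R(313,228,25)),
('tape','orange',.027,R(382,232,25),R(320,292,28)),('jar','grab',.035,R(503,260,28),R(395,214,25,32)),('can','grab',.037,R(255,247,30),R(271,407,35,40))]
big={n:cv2.resize(o[n]["image"],None,fx=3,fy=3,interpolation=cv2.INTER_CUBIC) for n in o}
tiles=[]
for nm,col,z,rt,rs in items:
    for n,roi in(("top",rt),("side",rs)):
        c=o[n]; k=blob(c["image"],col,roi); print(nm,n,*rect(c,k,z))
        cv2.drawContours(big[n],[k*3+1],-1,(255,0,255),1)
        x,y,w,h=[v*3 for v in roi]; tiles.append(cv2.resize(big[n][y-15:y+h+15,x-15:x+w+15],(133,150)))
tiles+= [tiles[-1]*0]*2
cv2.imwrite("pics/m1.png",np.vstack([np.hstack(tiles[i*6:i*6+6]) for i in range(4)]))
E
python3 m1.py
```

```text
pad_round top [556.7 414.5] (556.8, 414.1) 68 67 1.9
pad_round side [557.6 416.9] (557.8, 417.0) 70 68 -58.1
pad_boat top [364.6 286.7] (364.8, 286.3) 113 48 -81.1
pad_boat side [365.4 289.2] (365.6, 289.3) 117 48 -80.3
pad_cross top [435.3  90.2] (435.3, 90.2) 117 53 -46.5
pad_cross side [435.6  92.9] (435.5, 92.8) 118 54 -46.3
pad_oblong top [ 544.7 -419.1] (546.0, -419.0) 117 66 1.9
pad_oblong side [ 545.4 -415.9] (545.7, -416.0) 118 69 2.3
tin top [ 381.2 -300.1] (380.9, -300.0) 61 59 65.0
tin side [ 381.5 -297.3] (379.8, -296.3) 65 60 -68.4
block top [ 456.1 -103.8] (455.8, -106.1) 139 85 37.3Traceback (most recent call last):
  File "m1.py", line 13, in <module>
    c=o[n]; k=blob(c["image"],col,roi); print(nm,n,*rect(c,k,z))
              ~~~~^^^^^^^^^^^^^^^^^^^^
  File "meas.py", line 23, in blob
    return max(cs,key=cv2.contourArea)
ValueError: max() iterable argument is empty
```

```bash
python3 - <<'E'
from meas import *
o=pickle.load(open("pics/a.pkl","rb"))
for n,pts in(("top",dict(cork=(425,291),wood=(450,330),shad=(455,305),planebody=(311,190),planeshadow=(328,190),wood2=(290,150))),("side",dict(cork=(400,275),corkside=(400,293),wood=(440,320),plane=(225,345),pshadow=(215,352)))):
    h=cv2.cvtColor(o[n]["image"],cv2.COLOR_BGR2HSV)
    for k,(x,y) in pts.items():
        x,y=int(x*.7),int(y*.7); p=h[y-2:y+3,x-2:x+3].reshape(-1,3); print(n,k,p.min(0),np.median(p,0),p.max(0))
o2=o["top"]["image"]
def cr(n,x,y,w,h):
    return cv2.resize(o[n]["image"][int(y*.7)-h//2:int(y*.7)+h//2,int(x*.7)-w//2:int(x*.7)+w//2],(400,300),interpolation=cv2.INTER_CUBIC)
cv2.imwrite("pics/c1.png",np.vstack([np.hstack([cr("top",425,291,68,51),cr("side",398,280,68,51)]),np.hstack([cr("top",311,182,68,51),cr("side",230,339,68,51)])]))
E
```

```text
top cork [ 17 115 143] [ 17. 118. 160.] [ 18 122 171]
top wood [ 19 100 164] [ 19. 102. 168.] [ 20 106 169]
top shad [ 18 104 105] [ 19. 110. 119.] [ 20 114 123]
top planebody [ 12 129  75] [ 13. 140.  78.] [ 15 158  81]
top planeshadow [17 99 93] [ 19. 109. 120.] [ 20 114 124]
top wood2 [ 18  99 152] [ 19. 104. 157.] [ 20 108 160]
side cork [ 15 104 180] [ 16. 108. 205.] [ 17 113 227]
side corkside [ 10 104 128] [ 15. 109. 159.] [ 18 138 176]
side wood [ 19  83 221] [ 21.  88. 232.] [ 23  94 237]
side plane [ 4 30 68] [102.  41.  92.] [115 164 101]
side pshadow [12 18 90] [105.  37.  99.] [113  98 202]
```

View pics/c1.png

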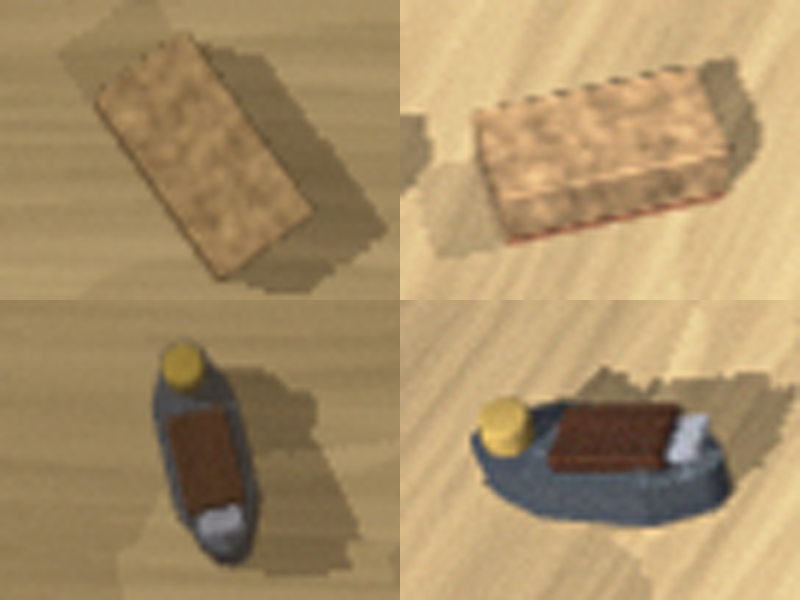

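The crops show clean corners for the cork block (top view (188,35),(95,100),(220,282),(313,210)) and the plane with its brass knob pointing away from the base. Only the plane's base near end is clear of height effects.

```bash
cat > m2.py <<'E'
from meas import *
o=pickle.load(open("pics/a.pkl","rb")); T,S=o["top"],o["side"]
def cp(pts,cx,cy): return np.array([[int(cx*.7)-34+x*68/400-.4,int(cy*.7)-25+y/6-.4] for x,y in pts])
def sm(c,px,z):
    w=ray(c,px,z)*1000; return w.mean(0).round(1),w.round(0).tolist()
print("block top",sm(T,cp([(188,35),(95,100),(220,282),(313,210)],425,291),.033))
print("block side",sm(S,cp([(75,112),(290,68),(330,150),(105,195)],398,280),.033))
for n,roi in(("top",(200,103,36,48)),("side",(138,218,46,34))):
    c=o[n]; h=cv2.cvtColor(c["image"],cv2.COLOR_BGR2HSV); m=((h[...,1]<(85 if n=="top" else 65))|(h[...,0]<14)|((h[...,1]>140)&(h[...,2]>100))).astype(np.uint8)
    x,y,w,hh=roi; k=np.zeros_like(m); k[y:y+hh,x:x+w]=m[y:y+hh,x:x+w]
    ct=max(cv2.findContours(k,0,1)[0],key=cv2.contourArea)
    for z in(0,.013,.026): print("plane",n,z,*rect(c,ct,z))
print("tip near base",sm(T,cp([(237,264)],311,182),.0),sm(S,cp([(322,203)],230,339),.0), "knob",sm(T,cp([(183,65)],311,182),.042),sm(S,cp([(103,112)],230,339),.042),
 "cap near T/S z43 corners", sm(T,cp([(170,120),(222,110),(245,200),(192,212)],311,182),.043),sm(S,cp([(170,105),(282,105),(265,158),(152,158)],230,339),.043))
def R(x,y,h,k=30): s=.7; return (int((x-h)*s),int((y-k)*s),int(2*h*s),int(2*k*s))
for nm,col,z,rt,rs in [('jig','blue',.018,R(463,186,25),R(313,228,25)),('tape','orange',.027,R(382,232,25),R(320,292,28)),('knobs','dark',.018,R(450,171,15,15),R(292,230,10,20)),('knobs2','dark',.018,R(476,208,15,12),R(334,223,10,18)),('jar','dark',.062,R(503,258,24,20),R(395,204,20,15))]:
    for n,roi in(("top",rt),("side",rs)):
        print(nm,n,*rect(o[n],blob(o[n]["image"],col,roi),z))
print("can top",sm(T,np.array([[255*.7,247*.7]]),.075),sm(S,np.array([[270*.7,395*.7]]),.075))
E
python3 m2.py
```

```text
block top (array([456.7, -88.1]), [[515.0, -79.0], [482.0, -35.0], [397.0, -97.0], [433.0, -141.0]])
block side (array([457.7, -84.7]), [[515.0, -74.0], [433.0, -136.0], [399.0, -95.0], [483.0, -34.0]])
plane top 0 [680.4 151.6] (681.9, 152.0) 112 44 16.0
plane top 0.013 [676.2 149.9] (677.7, 150.2) 111 43 16.0
plane top 0.026 [672.1 148.1] (673.5, 148.5) 110 43 16.0
plane side 0 [682.6 143.9] (687.7, 145.6) 116 63 21.6
plane side 0.013 [674.9 151. ] (679.9, 152.7) 114 62 21.6
plane side 0.026 [667.1 158.2] (672.0, 159.8) 112 61 21.6
tip near base (array([627.1, 133.6]), [[627.0, 134.0]]) (array([627.2, 143.8]), [[627.0, 144.0]]) knob (array([712.2, 159.1]), [[712.0, 159.0]]) (array([713.7, 160.9]), [[714.0, 161.0]]) cap near T/S z43 corners (array([665.3, 145. ]), [[684.0, 164.0], [690.0, 139.0], [647.0, 126.0], [640.0, 151.0]]) (array([663.1, 152.3]), [[689.0, 148.0], [645.0, 131.0], [637.0, 157.0], [681.0, 174.0]])
jig top [ 676.5 -161.9] (678.0, -160.4) 45 42 -53.9
jig side [ 674.5 -157.6] (674.3, -157.5) 76 43 -54.4
tape top [578.2   0.6] (578.3, -0.1) 65 36 33.0
tape side [551.3   2.3] (552.8, 6.2) 37 23 -49.7
knobs top [ 714.6 -132. ] (714.3, -132.2) 23 13 -60.9
knobs side [ 712.6 -127.9] (712.9, -130.3) 31 9 -61.3
knobs2 top [ 635.5 -187.7] (635.7, -187.8) 23 12 -43.0
knobs2 side [ 635. -184.] (635.2, -183.8) 31 9 -64.1
jar top [ 523.7 -242.6] (523.1, -242.8) 50 49 -44.0
jar side [ 523.9 -239.4] (523.1, -238.1) 61 49 -68.5
can top (array([525.7, 242.6]), [[526.0, 243.0]]) (array([529.6, 250.9]), [[530.0, 251.0]])
```

>>> send_rows:
  steps:
    - {"dp": [-200, 197, 80]}
    - {"dp": [-200, 197, 80]}
    - {"dp": [-200, 197, 80]}
    - {"dp": [-200, 197, 80]}
    - {"dp": [-200, 197, 80]}

```text
invalid input
```

>>> send_rows:
  steps:
    - {"dp": [-102, 99, 40]}
    - {"dp": [-102, 99, 40]}
    - {"dp": [-102, 99, 40]}
    - {"dp": [-102, 99, 40], "jaw": 100}

```text
invalid input
```

```bash
cat > go.py <<'E'
# usage: go.py x y z yaw  -> dp (mm), roll (rad) from the measured pose
import sys,numpy as np
from plant import r
s=r.get_state(); p=s["tcp_pos"]*1000; a=s["eef_rot"]
x,y,z,w=map(float,sys.argv[1:5]); t=np.radians(a[2]); d=np.array([x,y,z])-p
tx=d[0]*np.cos(t)+d[1]*np.sin(t); ty=d[0]*np.sin(t)-d[1]*np.cos(t)
dy=(w-a[2]+90)%180-90
print("t",s["time_s"],"tcp",p.round(1),"rot",a.round(2),"q",s["joints"].round(0),"w",round(s["gripper_width"]*1000,1),"gf",round(s["gripper_force"],1),"F",s["contact_force"].round(1))
print("dp",[round(float(tx),1),round(float(ty),1),round(float(-d[2]),1)],"roll",round(float(-np.radians(dy)),3),"yawchange",round(float(dy),1))
E
python3 go.py 381.3 -299 17 -166.7
```

```text
t 0.1 tcp [ 155.6 -656.4  239.7] rot [ 1.7991e+02 -1.0000e-02 -1.6666e+02] q [-60.  21.   1.  -0. -70. -17.] w 87.6 gf 0.0 F [-0.9  1.1  0.2]
dp [-302.0, 295.7, 222.7] roll 0.001 yawchange -0.0
```

Every row needs all three fields.

>>> send_rows:
  steps:
    - {"dp": [-200, 197, 80], "roll": 0, "jaw": 100}
    - {"dp": [-200, 197, 80], "roll": 0, "jaw": 100}
    - {"dp": [-200, 197, 80], "roll": 0, "jaw": 100}
    - {"dp": [-200, 197, 80], "roll": 0, "jaw": 100}
    - {"dp": [-200, 197, 80], "roll": 0, "jaw": 100}
  newtons: 25

```text
time_s: 0.72
tcp_pos: [0.3053, -0.4167, 0.1599]
eef_rot: [180.0, -0.0, -166.6]
contact_force: [0.9, 0.1, 1.0]
gripper_width: 0.0875
gripper_force: 0.0
```

>>> send_rows:
  steps:
    - {"dp": [-102, 99, 40], "roll": 0, "jaw": 100}
    - {"dp": [-102, 99, 40], "roll": 0, "jaw": 100}
    - {"dp": [-102, 99, 40], "roll": 0, "jaw": 100}
    - {"dp": [-102, 99, 40], "roll": 0, "jaw": 100}

```text
time_s: 1.23
tcp_pos: [0.3817, -0.2978, 0.1201]
eef_rot: [180.0, -0.1, -166.5]
contact_force: [0.3, 1.3, 0.1]
gripper_width: 0.0874
gripper_force: 0.0
```

```bash
python3 go.py 381.3 -299 17 -166.7
```

```text
t 1.225 tcp [ 381.7 -297.8  120.1] rot [ 1.7996e+02 -5.0000e-02 -1.6650e+02] q [-15.   9. -32.  -0. -48. -62.] w 87.4 gf 0.0 F [0.3 1.3 0.1]
dp [0.6, -1.1, 103.1] roll 0.004 yawchange -0.2
```

>>> send_rows:
  steps:
    - {"dp": [0.5, -1, 50], "roll": 0, "jaw": 100}
    - {"dp": [0.5, -1, 85], "roll": 0, "jaw": 100}
    - {"dp": [0.5, -1, 103], "roll": 0, "jaw": 100}
    - {"dp": [0.5, -1, 103], "roll": 0, "jaw": 100}

```text
time_s: 1.72
tcp_pos: [0.3798, -0.3007, 0.0166]
eef_rot: [179.9, -0.1, -166.7]
contact_force: [0.0, 1.2, -0.3]
gripper_width: 0.0873
gripper_force: 0.0
```

>>> send_rows:
  steps:
    - {"dp": [0, 0, 0], "roll": 0, "jaw": 50}
    - {"dp": [0, 0, 0], "roll": 0, "jaw": 50}
    - {"dp": [0, 0, 0], "roll": 0, "jaw": 50}
    - {"dp": [0, 0, 0], "roll": 0, "jaw": 50}

```text
time_s: 2.22
tcp_pos: [0.3811, -0.3001, 0.0182]
eef_rot: [-180.0, 0.0, -166.7]
contact_force: [-0.4, 2.1, 7.3]
gripper_width: 0.0612
gripper_force: 25.0
```

```bash
python3 go.py 557 415.7 130 -90
```

```text
t 2.225 tcp [ 381.1 -300.1   18.2] rot [-1.7999e+02  3.0000e-02 -1.6665e+02] q [-15.  18. -38.  -0. -33. -62.] w 61.2 gf 25.0 F [-0.4  2.1  7.3]
dp [-336.4, 655.8, -111.8] roll -1.338 yawchange 76.7
```

>>> send_rows:
  steps:
    - {"dp": [0, 0, -55], "roll": 0, "jaw": 50}
    - {"dp": [0, 0, -112], "roll": 0, "jaw": 50}
    - {"dp": [-22, 43, -112], "roll": 0, "jaw": 50}
    - {"dp": [-48, 95, -112], "roll": 0, "jaw": 50}
    - {"dp": [-76, 148, -112], "roll": 0, "jaw": 50}

```text
time_s: 2.85
tcp_pos: [0.4207, -0.1372, 0.1299]
eef_rot: [-180.0, 0.1, -166.7]
contact_force: [1.4, -0.2, -1.8]
gripper_width: 0.0612
gripper_force: 25.0
```

>>> send_rows:
  steps:
    - {"dp": [-26, 51, 0], "roll": 0, "jaw": 50}
    - {"dp": [-52, 102, 0], "roll": 0, "jaw": 50}
    - {"dp": [-78, 153, 0], "roll": 0, "jaw": 50}
    - {"dp": [-104, 204, 0], "roll": 0, "jaw": 50}
    - {"dp": [-130, 254, 0], "roll": 0, "jaw": 50}

```text
time_s: 3.48
tcp_pos: [0.4886, 0.1405, 0.1297]
eef_rot: [180.0, 0.0, -166.6]
contact_force: [1.5, -0.7, -1.3]
gripper_width: 0.0611
gripper_force: 25.0
```

>>> send_rows:
  steps:
    - {"dp": [-26, 51, 0], "roll": -0.17, "jaw": 50}
    - {"dp": [-52, 102, 0], "roll": -0.34, "jaw": 50}
    - {"dp": [-78, 153, 0], "roll": -0.51, "jaw": 50}
    - {"dp": [-104, 204, 0], "roll": -0.68, "jaw": 50}
    - {"dp": [-130, 254, 0], "roll": -0.85, "jaw": 50}

```text
time_s: 4.1
tcp_pos: [0.5565, 0.4174, 0.1293]
eef_rot: [180.0, -0.0, -117.6]
contact_force: [1.5, 0.5, -2.0]
gripper_width: 0.0612
gripper_force: 25.0
```

>>> send_rows:
  steps:
    - {"dp": [0, 0, 0], "roll": -0.17, "jaw": 50}
    - {"dp": [0, 0, 0], "roll": -0.34, "jaw": 50}
    - {"dp": [0, 0, 0], "roll": -0.48, "jaw": 50}
    - {"dp": [0, 0, 0], "roll": -0.48, "jaw": 50}

```text
time_s: 4.6
tcp_pos: [0.5563, 0.4155, 0.1291]
eef_rot: [180.0, -0.0, -90.5]
contact_force: [-0.4, -0.1, -2.2]
gripper_width: 0.0614
gripper_force: 25.0
```

```bash
python3 go.py 557 415.7 24 -90
```

```text
t 4.6 tcp [556.3 415.5 129.1] rot [ 1.7996e+02 -3.0000e-02 -9.0510e+01] q [ 53.  27.  -5.  -0. -59. -53.] w 61.4 gf 25.0 F [-0.4 -0.1 -2.2]
dp [-0.2, -0.7, 105.1] roll -0.009 yawchange 0.5
```

>>> send_rows:
  steps:
    - {"dp": [0, 0, 55], "roll": 0, "jaw": 50}
    - {"dp": [0, 0, 90], "roll": 0, "jaw": 50}
    - {"dp": [0, 0, 105], "roll": 0, "jaw": 50}
    - {"dp": [0, 0, 106], "roll": 0, "jaw": 50}
    - {"dp": [0, 0, 106], "roll": 0, "jaw": 50}

```text
time_s: 5.22
tcp_pos: [0.5572, 0.4163, 0.0245]
eef_rot: [-179.9, 0.1, -90.5]
contact_force: [0.1, 0.6, -1.8]
gripper_width: 0.0612
gripper_force: 25.0
```

>>> send_rows:
  steps:
    - {"dp": [0, 0, 0], "roll": 0, "jaw": 80}
    - {"dp": [0, 0, 0], "roll": 0, "jaw": 100}
    - {"dp": [0, 0, 0], "roll": 0, "jaw": 100}
    - {"dp": [0, 0, -50], "roll": 0, "jaw": 100}
    - {"dp": [0, 0, -110], "roll": 0, "jaw": 100}

```text
time_s: 5.85
tcp_pos: [0.5561, 0.415, 0.1335]
eef_rot: [179.9, -0.1, -90.5]
contact_force: [1.6, 1.1, 0.6]
gripper_width: 0.0876
gripper_force: 0.0
```

```bash
python3 go.py 677.5 150.5 130 16
```

```text
t 5.85 tcp [556.1 415.  133.5] rot [ 1.7989e+02 -1.4000e-01 -9.0460e+01] q [ 53.  27.  -4.  -0. -59. -53.] w 87.6 gf 0.0 F [1.6 1.1 0.6]
dp [263.5, -123.6, 3.5] roll 1.283 yawchange -73.5
```

>>> send_rows:
  steps:
    - {"dp": [52, -25, 0], "roll": 0.18, "jaw": 100}
    - {"dp": [105, -49, 0], "roll": 0.36, "jaw": 100}
    - {"dp": [158, -74, 0], "roll": 0.54, "jaw": 100}
    - {"dp": [211, -99, 0], "roll": 0.72, "jaw": 100}
    - {"dp": [263.5, -123.5, 3], "roll": 0.9, "jaw": 100}

```text
time_s: 6.48
tcp_pos: [0.6789, 0.1495, 0.1312]
eef_rot: [-180.0, 0.1, -142.4]
contact_force: [0.8, 0.4, 0.9]
gripper_width: 0.0874
gripper_force: 0.0
```

>>> send_rows:
  steps:
    - {"dp": [0, 0, 0], "roll": 0.18, "jaw": 100}
    - {"dp": [0, 0, 0], "roll": 0.383, "jaw": 100}
    - {"dp": [0, 0, 0], "roll": 0.383, "jaw": 100}
    - {"dp": [0, 0, 0], "roll": 0.383, "jaw": 100}

```text
time_s: 6.98
tcp_pos: [0.678, 0.1513, 0.1307]
eef_rot: [180.0, 0.0, -163.7]
contact_force: [-0.5, -0.9, 0.7]
gripper_width: 0.0875
gripper_force: 0.0
```

```bash
python3 go.py 677.5 150.5 17 16
```

```text
t 6.975 tcp [678.  151.3 130.7] rot [ 1.8000e+02  1.0000e-02 -1.6374e+02] q [  29.   27.   -4.    0.  -59. -102.] w 87.5 gf 0.0 F [-0.5 -0.9  0.7]
dp [0.7, -0.7, 113.7] roll 0.004 yawchange -0.3
```

>>> send_rows:
  steps:
    - {"dp": [0.5, -0.5, 55], "roll": 0, "jaw": 100}
    - {"dp": [0.5, -0.5, 95], "roll": 0, "jaw": 100}
    - {"dp": [0.5, -0.5, 113.5], "roll": 0, "jaw": 100}
    - {"dp": [0.5, -0.5, 113.5], "roll": 0, "jaw": 100}

```text
time_s: 7.48
tcp_pos: [0.6778, 0.1508, 0.0169]
eef_rot: [-180.0, -0.0, -163.8]
contact_force: [0.3, 0.2, 1.7]
gripper_width: 0.0878
gripper_force: 0.0
```

>>> send_rows:
  newtons: 40
  steps:
    - {"dp": [0, 0, 0], "roll": 0, "jaw": 30}
    - {"dp": [0, 0, 0], "roll": 0, "jaw": 30}
    - {"dp": [0, 0, 0], "roll": 0, "jaw": 30}
    - {"dp": [0, 0, 0], "roll": 0, "jaw": 30}
    - {"dp": [0, 0, 0], "roll": 0, "jaw": 30}

```text
time_s: 8.1
tcp_pos: [0.6777, 0.1507, 0.0172]
eef_rot: [180.0, 0.0, -164.0]
contact_force: [-2.4, 3.0, 1.1]
gripper_width: 0.0432
gripper_force: 1.3
```

```bash
python3 go.py 365 288 135 -80.7
```

```text
t 8.1 tcp [677.7 150.7  17.2] rot [ 1.7998e+02  2.0000e-02 -1.6397e+02] q [  29.   33.  -10.   -0.  -46. -103.] w 43.2 gf 1.3 F [-2.4  3.   1.1]
dp [262.6, 218.3, -117.8] roll -1.453 yawchange 83.3
```

>>> send_rows:
  steps:
    - {"dp": [0, 0, 0], "roll": 0, "jaw": 30}
    - {"dp": [0, 0, 0], "roll": 0, "jaw": 30}
    - {"dp": [0, 0, -40], "roll": 0, "jaw": 30}
    - {"dp": [0, 0, -85], "roll": 0, "jaw": 30}
    - {"dp": [0, 0, -118], "roll": 0, "jaw": 30}

```text
time_s: 8.72
tcp_pos: [0.6775, 0.1503, 0.1361]
eef_rot: [-180.0, -0.0, -164.0]
contact_force: [1.5, -0.2, -4.7]
gripper_width: 0.0418
gripper_force: 40.0
```

>>> send_rows:
  steps:
    - {"dp": [35, 29, 0], "roll": -0.15, "jaw": 30}
    - {"dp": [70, 58, 0], "roll": -0.32, "jaw": 30}
    - {"dp": [105, 87, 0], "roll": -0.5, "jaw": 30}
    - {"dp": [140, 116, 0], "roll": -0.68, "jaw": 30}
    - {"dp": [175, 145, 0], "roll": -0.86, "jaw": 30}

```text
time_s: 9.35
tcp_pos: [0.4677, 0.2414, 0.1344]
eef_rot: [180.0, -0.1, -114.4]
contact_force: [0.8, 1.8, -2.3]
gripper_width: 0.0416
gripper_force: 40.0
```

```bash
python3 go.py 365 288 135 -80.7
```

```text
t 9.35 tcp [467.7 241.4 134.4] rot [ 1.7997e+02 -7.0000e-02 -1.1438e+02] q [ 49.  12. -26.  -0. -52. -73.] w 41.6 gf 40.0 F [ 0.8  1.8 -2.3]
dp [-0.1, 112.7, -0.6] roll -0.588 yawchange 33.7
```

>>> send_rows:
  steps:
    - {"dp": [0, 40, 0], "roll": -0.17, "jaw": 30}
    - {"dp": [0, 80, 0], "roll": -0.34, "jaw": 30}
    - {"dp": [0, 112.5, 0], "roll": -0.5, "jaw": 30}
    - {"dp": [0, 112.5, 0], "roll": -0.59, "jaw": 30}
    - {"dp": [0, 112.5, 0], "roll": -0.59, "jaw": 30}

```text
time_s: 9.98
tcp_pos: [0.3667, 0.2883, 0.1348]
eef_rot: [180.0, -0.0, -80.9]
contact_force: [-0.2, 0.4, -4.0]
gripper_width: 0.042
gripper_force: 40.0
```

```bash
python3 go.py 365 288 23 -80.7;python3 - <<'E'
from cap import *
o=cap("b")
import numpy as np
cv2.imwrite("pics/b_m.png",cv2.resize(np.hstack([o["top"]["image"][130:280,80:280],o["side"]["image"][170:320,190:390]]),(800,300)))
E
```

```text
t 9.975 tcp [366.7 288.3 134.8] rot [ 1.7997e+02 -3.0000e-02 -8.0890e+01] q [ 62.   7. -33.  -0. -50. -53.] w 42.0 gf 40.0 F [-0.2  0.4 -4. ]
dp [0.0, 1.7, 111.8] roll -0.003 yawchange 0.2
```

View pics/b_m.png

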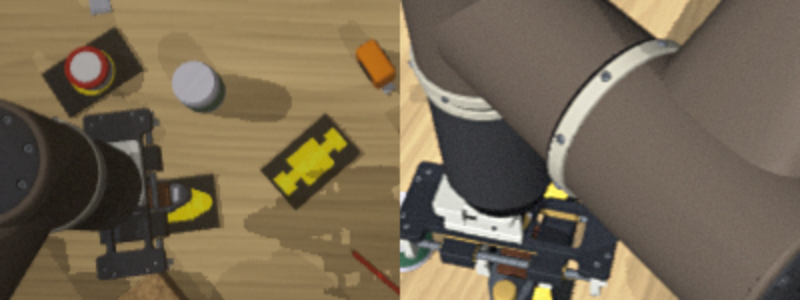

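The tin sits on its disc at (88,68), and the held plane is over its mat but mostly hidden by the arm. I'll place it and check once the arm is clear.

>>> send_rows:
  steps:
    - {"dp": [0, 1.5, 55], "roll": 0, "jaw": 30}
    - {"dp": [0, 1.5, 92], "roll": 0, "jaw": 30}
    - {"dp": [0, 1.5, 108], "roll": 0, "jaw": 30}
    - {"dp": [0, 1.5, 112], "roll": 0, "jaw": 30}
    - {"dp": [0, 1.5, 112], "roll": 0, "jaw": 30}

```text
time_s: 10.7
tcp_pos: [0.3661, 0.2883, 0.0233]
eef_rot: [-180.0, -0.0, -81.0]
contact_force: [1.2, 0.8, -3.5]
gripper_width: 0.0419
gripper_force: 40.0
```

>>> send_rows:
  steps:
    - {"dp": [0, 0, 0], "roll": 0, "jaw": 60}
    - {"dp": [0, 0, 0], "roll": 0, "jaw": 100}
    - {"dp": [0, 0, 0], "roll": 0, "jaw": 100}
    - {"dp": [0, 0, -50], "roll": 0, "jaw": 100}
    - {"dp": [0, 0, -112], "roll": 0, "jaw": 100}

```text
time_s: 11.32
tcp_pos: [0.3653, 0.2876, 0.1357]
eef_rot: [179.9, -0.1, -80.9]
contact_force: [0.8, 2.0, 0.2]
gripper_width: 0.0849
gripper_force: 0.0
```

```bash
python3 go.py 675 -159 135 35.5
```

```text
t 11.325 tcp [365.3 287.6 135.7] rot [ 1.7989e+02 -1.4000e-01 -8.0890e+01] q [ 63.   7. -33.  -0. -50. -53.] w 84.9 gf 0.0 F [0.8 2.  0.2]
dp [490.0, -235.1, 0.7] roll 1.11 yawchange -63.6
```

>>> send_rows:
  steps:
    - {"dp": [49, -23.5, 0], "roll": 0, "jaw": 100}
    - {"dp": [98, -47, 0], "roll": 0, "jaw": 100}
    - {"dp": [147, -70.5, 0], "roll": 0, "jaw": 100}
    - {"dp": [196, -94, 0], "roll": 0, "jaw": 100}
    - {"dp": [245, -117.5, 0], "roll": 0, "jaw": 100}

```text
time_s: 11.95
tcp_pos: [0.5215, 0.0636, 0.1355]
eef_rot: [-179.9, 0.0, -80.9]
contact_force: [1.4, 1.1, 0.1]
gripper_width: 0.0876
gripper_force: 0.0
```

>>> send_rows:
  steps:
    - {"dp": [49, -23.5, 0], "roll": 0.18, "jaw": 100}
    - {"dp": [98, -47, 0], "roll": 0.36, "jaw": 100}
    - {"dp": [147, -70.5, 0], "roll": 0.54, "jaw": 100}
    - {"dp": [196, -94, 0], "roll": 0.72, "jaw": 100}
    - {"dp": [245, -117.5, 0], "roll": 0.9, "jaw": 100}

```text
time_s: 12.58
tcp_pos: [0.6763, -0.1599, 0.1352]
eef_rot: [-180.0, 0.0, -132.8]
contact_force: [2.3, 1.0, 0.1]
gripper_width: 0.088
gripper_force: 0.0
```

>>> send_rows:
  steps:
    - {"dp": [0, 0, 0], "roll": 0.18, "jaw": 100}
    - {"dp": [0, 0, 0], "roll": 0.21, "jaw": 100}
    - {"dp": [0, 0, 0], "roll": 0.21, "jaw": 100}
    - {"dp": [0, 0, 0], "roll": 0.21, "jaw": 100}

```text
time_s: 13.08
tcp_pos: [0.6753, -0.1575, 0.1355]
eef_rot: [-180.0, 0.0, -144.3]
contact_force: [-0.2, -0.4, 0.4]
gripper_width: 0.0878
gripper_force: 0.0
```

```bash
python3 go.py 675 -159 18 35.5; python3 - <<'E'
from cap import *
import numpy as np
o=cap("d")
f=lambda im,x,y,w,h:cv2.resize(im[y:y+h,x:x+w],(400,300),interpolation=cv2.INTER_CUBIC)
cv2.imwrite("pics/d_m.png",np.vstack([np.hstack([f(o["top"]["image"],132,204,68,51),f(o["side"]["image"],210,290,88,66)]),np.hstack([f(o["top"]["image"],92,140,68,51),f(o["side"]["image"],105,315,88,66)])]))
E
```

```text
t 13.075 tcp [ 675.3 -157.5  135.5] rot [-1.7999e+02  2.0000e-02 -1.4429e+02] q [  3.  26.  -4.  -0. -59. -57.] w 87.8 gf 0.0 F [-0.2 -0.4  0.4]
dp [1.1, -1.0, 117.5] roll 0.004 yawchange -0.2
```

View pics/d_m.png

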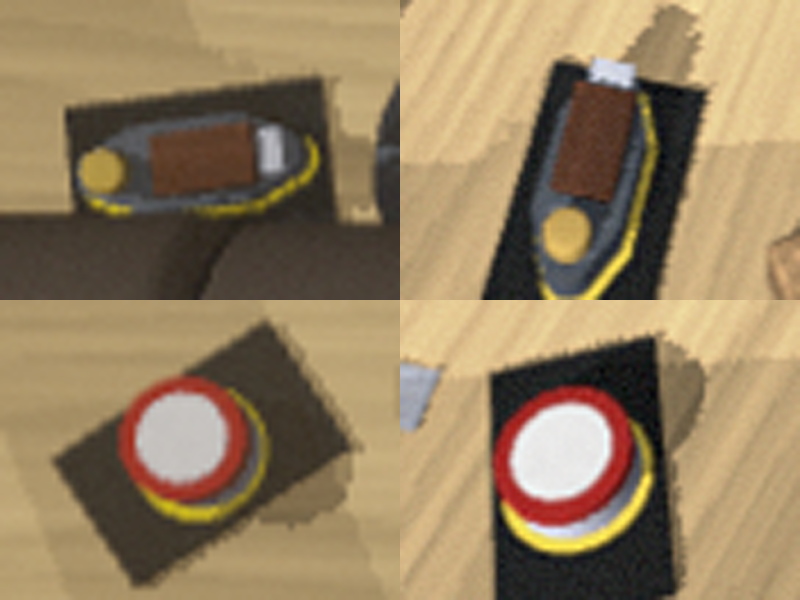

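Both tools are on their mats. The plane covers the boat shape with yellow showing near the toe and right edges, and the tin covers its disc apart from height parallax. I'll take numbers at the end and pick the jig now.

>>> send_rows:
  newtons: 35
  steps:
    - {"dp": [1, -1, 55], "roll": 0, "jaw": 100}
    - {"dp": [1, -1, 95], "roll": 0, "jaw": 100}
    - {"dp": [1, -1, 117], "roll": 0, "jaw": 100}
    - {"dp": [1, -1, 117], "roll": 0, "jaw": 100}

```text
time_s: 13.68
tcp_pos: [0.6746, -0.1593, 0.0169]
eef_rot: [180.0, -0.1, -144.4]
contact_force: [0.2, 0.3, -0.1]
gripper_width: 0.0879
gripper_force: 0.0
```

>>> send_rows:
  steps:
    - {"dp": [0, 0, 0], "roll": 0, "jaw": 30}
    - {"dp": [0, 0, 0], "roll": 0, "jaw": 30}
    - {"dp": [0, 0, 0], "roll": 0, "jaw": 30}
    - {"dp": [0, 0, 0], "roll": 0, "jaw": 30}
    - {"dp": [0, 0, 0], "roll": 0, "jaw": 30}

```text
time_s: 14.3
tcp_pos: [0.6748, -0.1594, 0.0182]
eef_rot: [180.0, -0.0, -144.5]
contact_force: [-1.6, 1.8, 2.9]
gripper_width: 0.0438
gripper_force: 35.0
```

>>> send_rows:
  steps:
    - {"dp": [0, 0, 0], "roll": 0, "jaw": 30}
    - {"dp": [0, 0, 0], "roll": 0, "jaw": 30}
    - {"dp": [0, 0, -40], "roll": 0, "jaw": 30}
    - {"dp": [0, 0, -85], "roll": 0, "jaw": 30}
    - {"dp": [0, 0, -118], "roll": 0, "jaw": 30}

```text
time_s: 14.92
tcp_pos: [0.6756, -0.1599, 0.1376]
eef_rot: [-179.9, 0.1, -144.5]
contact_force: [0.2, 0.3, -2.9]
gripper_width: 0.044
gripper_force: 35.0
```

```bash
python3 go.py 435.4 91.5 135 -46.4; cat > m3.py <<'E'
from meas import *
o=pickle.load(open("pics/d.pkl","rb")); T,S=o["top"],o["side"]
P=lambda c,pts,x,y,s,z:(ray(c,[[x+u/s-.4,y+v/s-.4] for u,v in pts],z)*1000)
st,ss=400/68,400/88
print("tin T",*rect(T,blob(T["image"],'red',(92,140,68,51)),.029),"S",*rect(S,blob(S["image"],'red',(105,315,88,66)),.029))
k=P(T,[(102,170)],132,204,st,.047),P(S,[(167,235)],210,290,ss,.047)
c=P(T,[(152,135),(250,123),(255,182),(153,193)],132,204,st,.048).mean(0),P(S,[(175,82),(235,85),(213,195),(150,190)],210,290,ss,.048).mean(0)
print("plane knob",k,"cap",c)
E
python3 m3.py
```

```text
t 14.925 tcp [ 675.6 -159.9  137.6] rot [-1.7994e+02  5.0000e-02 -1.4449e+02] q [  3.  26.  -4.   0. -59. -57.] w 44.0 gf 35.0 F [ 0.2  0.3 -2.9]
dp [49.5, 344.2, 2.6] roll 1.43 yawchange -81.9
tin T [558.1 413.6] (558.6, 414.3) 60 58 -88.1 S [559.1 415.1] (558.8, 415.1) 63 61 21.8
plane knob (array([[361.48463798, 321.32447294]]), array([[359.49223243, 327.91260601]])) cap (array([368.42012771, 274.33304334]), array([367.49179587, 281.22509051]))
```

>>> send_rows:
  steps:
    - {"dp": [5, 35, 0], "roll": -0.15, "jaw": 30}
    - {"dp": [10, 70, 0], "roll": -0.32, "jaw": 30}
    - {"dp": [15, 105, 0], "roll": -0.5, "jaw": 30}
    - {"dp": [20, 140, 0], "roll": -0.68, "jaw": 30}
    - {"dp": [25, 174, 0], "roll": -0.86, "jaw": 30}

```text
time_s: 15.55
tcp_pos: [0.5529, -0.032, 0.1356]
eef_rot: [180.0, -0.0, -94.9]
contact_force: [0.2, -0.7, -2.1]
gripper_width: 0.044
gripper_force: 35.0
```

```bash
python3 go.py 435.4 91.5 135 -46.4
```

```text
t 15.55 tcp [552.9 -32.  135.6] rot [ 1.800e+02 -1.000e-02 -9.489e+01] q [ 17.  15. -23.   0. -53. -22.] w 44.0 gf 35.0 F [ 0.2 -0.7 -2.1]
dp [-113.0, 127.6, 0.6] roll -0.846 yawchange 48.5
```

>>> send_rows:
  steps:
    - {"dp": [-23, 26, 0], "roll": -0.17, "jaw": 30}
    - {"dp": [-46, 52, 0], "roll": -0.34, "jaw": 30}
    - {"dp": [-70, 78, 0], "roll": -0.51, "jaw": 30}
    - {"dp": [-95, 105, 0], "roll": -0.68, "jaw": 30}
    - {"dp": [-113, 127.5, 0], "roll": -0.85, "jaw": 30}

```text
time_s: 16.18
tcp_pos: [0.4362, 0.0923, 0.1359]
eef_rot: [-180.0, -0.0, -46.2]
contact_force: [0.4, 0.4, -2.0]
gripper_width: 0.0437
gripper_force: 35.0
```

>>> send_rows:
  steps:
    - {"dp": [0, 0, 20], "roll": 0, "jaw": 30}
    - {"dp": [0, 0, 20], "roll": 0, "jaw": 30}

```text
time_s: 16.42
tcp_pos: [0.4361, 0.0912, 0.1151]
eef_rot: [179.9, 0.0, -46.5]
contact_force: [-1.5, 0.3, -2.6]
gripper_width: 0.0435
gripper_force: 35.0
```

```bash
python3 go.py 435.4 91.5 23 -46.4
```

```text
t 16.425 tcp [436.1  91.2 115.1] rot [ 1.7987e+02  2.0000e-02 -4.6500e+01] q [ 37.   6. -37.  -0. -47.   6.] w 43.5 gf 35.0 F [-1.5  0.3 -2.6]
dp [-0.7, 0.3, 92.1] roll -0.002 yawchange 0.1
```

>>> send_rows:
  steps:
    - {"dp": [-0.5, 0, 50], "roll": 0, "jaw": 30}
    - {"dp": [-0.5, 0, 80], "roll": 0, "jaw": 30}
    - {"dp": [-0.5, 0, 90], "roll": 0, "jaw": 30}
    - {"dp": [-0.5, 0, 92], "roll": 0, "jaw": 30}
    - {"dp": [-0.5, 0, 92], "roll": 0, "jaw": 30}

```text
time_s: 17.05
tcp_pos: [0.4375, 0.0923, 0.025]
eef_rot: [-179.9, -0.0, -46.5]
contact_force: [0.5, 0.4, -1.5]
gripper_width: 0.0435
gripper_force: 35.0
```

>>> send_rows:
  steps:
    - {"dp": [0, 0, 0], "roll": 0, "jaw": 60}
    - {"dp": [0, 0, 0], "roll": 0, "jaw": 100}
    - {"dp": [0, 0, 0], "roll": 0, "jaw": 100}
    - {"dp": [0, 0, -50], "roll": 0, "jaw": 100}
    - {"dp": [0, 0, -110], "roll": 0, "jaw": 100}

```text
time_s: 17.68
tcp_pos: [0.4358, 0.0914, 0.1347]
eef_rot: [179.8, 0.0, -46.5]
contact_force: [1.5, 0.9, -0.3]
gripper_width: 0.0856
gripper_force: 0.0
```

```bash
python3 go.py 457 -86.4 130 36.7
```

```text
t 17.675 tcp [435.8  91.4 134.7] rot [ 1.7982e+02  2.0000e-02 -4.6510e+01] q [ 37.   5. -36.  -0. -50.   6.] w 85.6 gf 0.0 F [ 1.5  0.9 -0.3]
dp [143.5, 107.0, 4.7] roll -1.452 yawchange 83.2
```

>>> send_rows:
  steps:
    - {"dp": [29, 22, 0], "roll": -0.17, "jaw": 100}
    - {"dp": [58, 43, 0], "roll": -0.35, "jaw": 100}
    - {"dp": [87, 64, 0], "roll": -0.53, "jaw": 100}
    - {"dp": [116, 86, 0], "roll": -0.71, "jaw": 100}
    - {"dp": [143.5, 107, 0], "roll": -0.89, "jaw": 100}

```text
time_s: 18.3
tcp_pos: [0.4578, -0.087, 0.1343]
eef_rot: [-180.0, -0.0, 4.8]
contact_force: [-0.2, -0.0, -1.0]
gripper_width: 0.0876
gripper_force: 0.0
```

>>> send_rows:
  steps:
    - {"dp": [0, 0, 0], "roll": -0.18, "jaw": 100}
    - {"dp": [0, 0, 0], "roll": -0.36, "jaw": 100}
    - {"dp": [0, 0, 0], "roll": -0.562, "jaw": 100}
    - {"dp": [0, 0, 0], "roll": -0.562, "jaw": 100}
    - {"dp": [0, 0, 0], "roll": -0.562, "jaw": 100}

```text
time_s: 18.92
tcp_pos: [0.4578, -0.0858, 0.1341]
eef_rot: [180.0, -0.0, 36.5]
contact_force: [-0.2, 0.2, -0.1]
gripper_width: 0.0876
gripper_force: 0.0
```

```bash
python3 go.py 457 -86.4 18 36.7
```

```text
t 18.925 tcp [457.8 -85.8 134.1] rot [ 1.800e+02 -1.000e-02  3.647e+01] q [ 14.   7. -33.  -0. -50. 113.] w 87.6 gf 0.0 F [-0.2  0.2 -0.1]
dp [-1.0, 0.0, 116.1] roll -0.004 yawchange 0.2
```

>>> send_rows:
  newtons: 25
  steps:
    - {"dp": [-1, 0, 55], "roll": 0, "jaw": 100}
    - {"dp": [-1, 0, 95], "roll": 0, "jaw": 100}
    - {"dp": [-1, 0, 116], "roll": 0, "jaw": 100}
    - {"dp": [-1, 0, 116], "roll": 0, "jaw": 100}

```text
time_s: 19.42
tcp_pos: [0.4561, -0.0866, 0.0169]
eef_rot: [-179.9, 0.2, 36.6]
contact_force: [-0.3, 0.2, 0.3]
gripper_width: 0.0873
gripper_force: 0.0
```

>>> send_rows:
  steps:
    - {"dp": [0, 0, 0], "roll": 0, "jaw": 45}
    - {"dp": [0, 0, 0], "roll": 0, "jaw": 45}
    - {"dp": [0, 0, 0], "roll": 0, "jaw": 45}
    - {"dp": [0, 0, 0], "roll": 0, "jaw": 45}
    - {"dp": [0, 0, 0], "roll": 0, "jaw": 45}

```text
time_s: 20.05
tcp_pos: [0.4572, -0.0863, 0.0186]
eef_rot: [180.0, -0.0, 36.7]
contact_force: [-2.2, 1.0, 6.8]
gripper_width: 0.0558
gripper_force: 25.0
```

>>> send_rows:
  steps:
    - {"dp": [0, 0, 0], "roll": 0, "jaw": 45}
    - {"dp": [0, 0, -40], "roll": 0, "jaw": 45}
    - {"dp": [0, 0, -85], "roll": 0, "jaw": 45}
    - {"dp": [0, 0, -118], "roll": 0, "jaw": 45}

```text
time_s: 20.55
tcp_pos: [0.4571, -0.0864, 0.1379]
eef_rot: [180.0, -0.1, 36.7]
contact_force: [-0.1, -0.0, -1.8]
gripper_width: 0.056
gripper_force: 25.0
```

```bash
python3 go.py 545 -417.5 135 2.1
```

```text
t 20.55 tcp [457.1 -86.4 137.9] rot [ 1.7997e+02 -7.0000e-02  3.6680e+01] q [ 14.   6. -33.   0. -50. 113.] w 56.0 gf 25.0 F [-0.1 -0.  -1.8]
dp [-127.3, 318.0, 2.9] roll 0.604 yawchange -34.6
```

>>> send_rows:
  steps:
    - {"dp": [-20, 50, 0], "roll": 0, "jaw": 45}
    - {"dp": [-40, 100, 0], "roll": 0, "jaw": 45}
    - {"dp": [-60, 150, 0], "roll": 0, "jaw": 45}
    - {"dp": [-80, 200, 0], "roll": 0, "jaw": 45}
    - {"dp": [-100, 250, 0], "roll": 0, "jaw": 45}

```text
time_s: 21.18
tcp_pos: [0.5262, -0.3483, 0.1358]
eef_rot: [-180.0, 0.0, 36.7]
contact_force: [1.1, 0.4, -0.6]
gripper_width: 0.0557
gripper_force: 25.0
```

>>> send_rows:
  steps:
    - {"dp": [-15, 40, 0], "roll": 0.15, "jaw": 45}
    - {"dp": [-27, 68, 2], "roll": 0.3, "jaw": 45}
    - {"dp": [-27, 68, 2], "roll": 0.46, "jaw": 45}
    - {"dp": [-27, 68, 2], "roll": 0.604, "jaw": 45}
    - {"dp": [-27, 68, 2], "roll": 0.604, "jaw": 45}

```text
time_s: 21.8
tcp_pos: [0.5447, -0.4173, 0.1335]
eef_rot: [-180.0, 0.0, 2.1]
contact_force: [0.0, -0.4, -1.3]
gripper_width: 0.0558
gripper_force: 25.0
```

```bash
python3 go.py 545 -417.5 24 2.1
```

```text
t 21.8 tcp [ 544.7 -417.3  133.5] rot [-1.7997e+02  5.0000e-02  2.1100e+00] q [-21.  26.  -5.  -0. -59. 113.] w 55.8 gf 25.0 F [ 0.  -0.4 -1.3]
dp [0.3, 0.2, 109.5] roll 0.0 yawchange -0.0
```

>>> send_rows:
  steps:
    - {"dp": [0, 0, 55], "roll": 0, "jaw": 45}
    - {"dp": [0, 0, 92], "roll": 0, "jaw": 45}
    - {"dp": [0, 0, 107], "roll": 0, "jaw": 45}
    - {"dp": [0, 0, 109.5], "roll": 0, "jaw": 45}
    - {"dp": [0, 0, 109.5], "roll": 0, "jaw": 45}

```text
time_s: 22.42
tcp_pos: [0.5459, -0.4177, 0.0258]
eef_rot: [179.9, -0.1, 2.1]
contact_force: [-0.9, 0.0, -0.7]
gripper_width: 0.0558
gripper_force: 25.0
```

>>> send_rows:
  steps:
    - {"dp": [0, 0, 0], "roll": 0, "jaw": 70}
    - {"dp": [0, 0, 0], "roll": 0, "jaw": 100}
    - {"dp": [0, 0, 0], "roll": 0, "jaw": 100}
    - {"dp": [0, 0, -50], "roll": 0, "jaw": 100}
    - {"dp": [0, 0, -112], "roll": 0, "jaw": 100}

```text
time_s: 23.05
tcp_pos: [0.5441, -0.4169, 0.1364]
eef_rot: [-179.9, 0.2, 2.1]
contact_force: [2.1, -1.1, -0.2]
gripper_width: 0.0869
gripper_force: 0.0
```

>>> send_rows:
  steps:
    - {"dp": [-10, 5, -50], "roll": 0, "jaw": 100}
    - {"dp": [-55, 30, -80], "roll": 0, "jaw": 100}
    - {"dp": [-105, 60, -80], "roll": 0, "jaw": 100}
    - {"dp": [-155, 90, -80], "roll": 0, "jaw": 100}
    - {"dp": [-205, 120, -80], "roll": 0, "jaw": 100}

```text
time_s: 23.68
tcp_pos: [0.343, -0.5454, 0.2171]
eef_rot: [180.0, -0.0, 2.1]
contact_force: [0.8, -1.7, -0.4]
gripper_width: 0.0875
gripper_force: 0.0
```

>>> send_rows:
  steps:
    - {"dp": [-45, 30, 0], "roll": 0, "jaw": 100}
    - {"dp": [-90, 60, 0], "roll": 0, "jaw": 100}
    - {"dp": [-135, 90, 0], "roll": 0, "jaw": 100}
    - {"dp": [-180, 120, 0], "roll": 0, "jaw": 100}
    - {"dp": [-180, 120, 0], "roll": 0, "jaw": 100}

```text
time_s: 24.3
tcp_pos: [0.1661, -0.6725, 0.2166]
eef_rot: [180.0, 0.0, 1.9]
contact_force: [-0.2, 1.0, -0.5]
gripper_width: 0.088
gripper_force: 0.0
```

```bash
python3 - <<'E'
from cap import *
import numpy as np
o=cap("e")
cv2.imwrite("pics/e_top2.png",cv2.resize(o["top"]["image"][100:310,90:450],(800,467),interpolation=cv2.INTER_CUBIC))
cv2.imwrite("pics/e_side2.png",cv2.resize(o["side"]["image"][90:400,90:390],(580,600),interpolation=cv2.INTER_CUBIC))
E
```

```text
(no output)
```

View pics/e_top2.png

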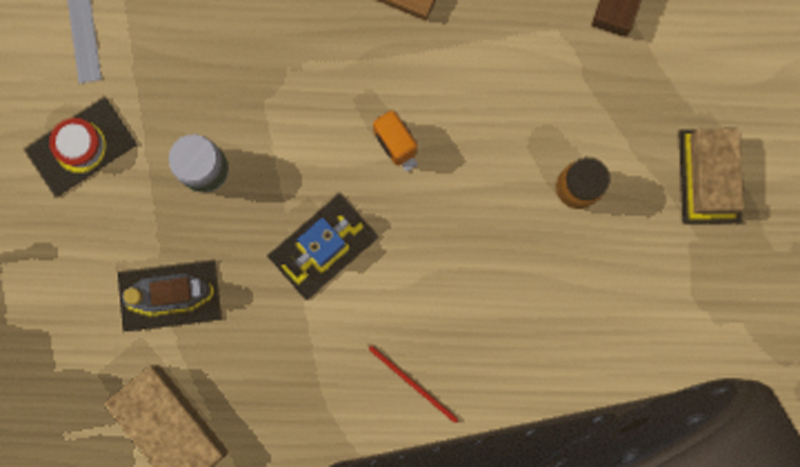

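View pics/e_side2.png

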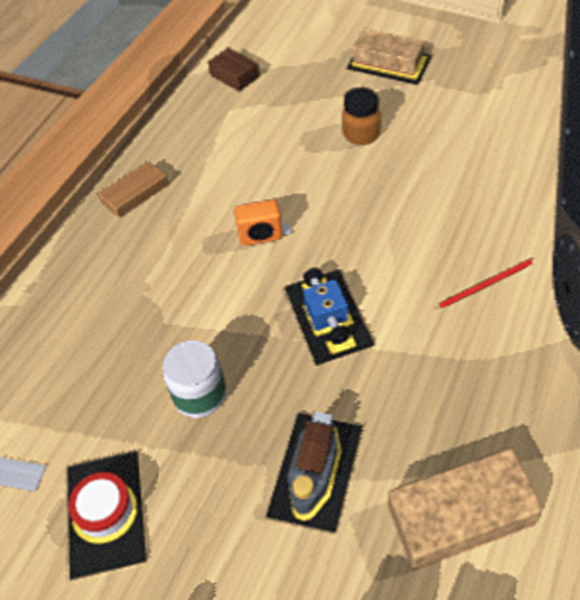

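All four tools are on their mats, the can and jar still stand, and the block at (718,170) shows more yellow on the left and bottom, partly parallax. I'll zoom in on the block and jig and measure.

```bash
cat > m4.py <<'E'
from meas import *
o=pickle.load(open("pics/e.pkl","rb")); T,S=o["top"],o["side"]
f=lambda im,x,y,w,h:cv2.resize(im[y:y+h,x:x+w],(400,300),interpolation=cv2.INTER_CUBIC)
cv2.imwrite("pics/e_m.png",np.vstack([np.hstack([f(T["image"],380,150,68,51),f(S["image"],257,95,68,51)]),np.hstack([f(T["image"],206,184,60,45),f(S["image"],230,225,68,51)])]))
for n,r1,r2 in(("top",(206,184,60,45),(92,140,68,51)),("side",(230,225,68,55),(110,325,60,55))):
    print("jig",n,*rect(o[n],blob(o[n]["image"],'blue',r1),.023)); print("tin",n,*rect(o[n],blob(o[n]["image"],'red',r2),.029))
E
python3 m4.py
```

```text
jig top [440.1  91. ] (440.5, 90.7) 45 42 46.7
tin top [558.1 413.4] (558.5, 414.4) 60 59 -86.2
jig side [438.6  89.9] (438.6, 89.3) 66 51 -45.4
tin side [559.  415.1] (559.2, 415.2) 63 61 21.8
```

View pics/e_m.png

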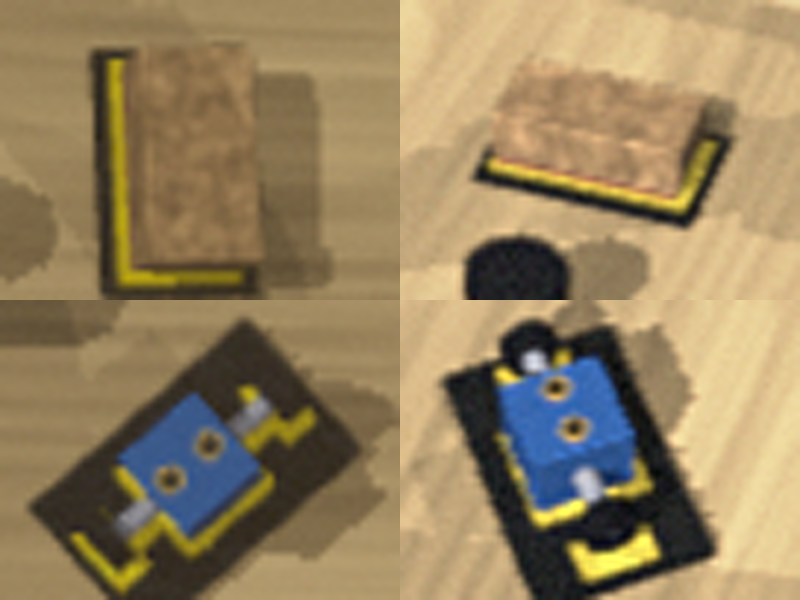

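```bash
python3 - <<'E'
from meas import *
o=pickle.load(open("pics/e.pkl","rb")); T,S=o["top"],o["side"]
P=lambda c,pts,x,y,s,z:(ray(c,[[x+u/s-.4,y+v/s-.4] for u,v in pts],z)*1000)
s=400/68
print("top corners",P(T,[(133,45),(251,43),(262,262),(142,266)],380,150,s,.038).round(0).tolist(),P(T,[(133,45),(251,43),(262,262),(142,266)],380,150,s,.038).mean(0))
print("base left edge",P(T,[(127,60),(134,262)],380,150,s,.005).round(0).tolist(),"yellow left",P(T,[(107,60),(119,285)],380,150,s,.005).round(0).tolist(),"yellow bottom right",P(T,[(243,280)],380,150,s,.005).round(0).tolist())
print("side base line",P(S,[(97,157),(275,197)],257,95,s,.005).round(0).tolist(),"yellow line",P(S,[(85,172),(285,215),(318,140)],257,95,s,.005).round(0).tolist(),"block top S",P(S,[(97,115),(125,62),(307,97),(288,153)],257,95,s,.038).round(0).tolist())
E
```

```text
top corners [[600.0, -387.0], [603.0, -445.0], [495.0, -450.0], [491.0, -391.0]] [ 547.43054012 -418.21209603]
base left edge [[601.0, -395.0], [498.0, -398.0]] yellow left [[601.0, -385.0], [487.0, -391.0]] yellow bottom right [[491.0, -453.0]]
side base line [[599.0, -393.0], [495.0, -397.0]] yellow line [[600.0, -379.0], [485.0, -384.0], [490.0, -452.0]] block top S [[596.0, -388.0], [599.0, -438.0], [495.0, -445.0], [489.0, -395.0]]
```

```bash
python3 - <<'E'
from meas import *
o=pickle.load(open("pics/e.pkl","rb"))
s=400/68; t=np.radians(2.1); R=np.array([[np.cos(t),-np.sin(t)],[np.sin(t),np.cos(t)]])
for n,x,y in(("top",380,150),("side",257,95)):
    for nm,L,W,z in(("block base",54,28,.005),("block top",54,28,.038),("yellow",57,31,.005),("mat",63,39,.005)):
        q=np.array([[L,W],[L,-W],[-L,-W],[-L,W]])@R.T+[545,-417.5]
        p=proj(o[n],np.c_[q/1000,[z]*4]); print(n,nm,((p-[x,y]+.4)*s).round(0).tolist())
h=cv2.cvtColor(o["top"]["image"],cv2.COLOR_BGR2HSV)
for row in (165,175,185): print(h[row,394:428].tolist())
E
```

```text
top block base [[112.0, 66.0], [222.0, 65.0], [232.0, 278.0], [120.0, 278.0]]
top block top [[134.0, 50.0], [247.0, 50.0], [258.0, 268.0], [143.0, 268.0]]
top yellow [[105.0, 60.0], [227.0, 60.0], [238.0, 284.0], [115.0, 284.0]]
top mat [[89.0, 48.0], [242.0, 48.0], [254.0, 295.0], [99.0, 296.0]]
side block base [[94.0, 163.0], [128.0, 105.0], [311.0, 144.0], [281.0, 205.0]]
side block top [[93.0, 114.0], [128.0, 56.0], [314.0, 95.0], [283.0, 156.0]]
side yellow [[87.0, 165.0], [125.0, 100.0], [318.0, 142.0], [285.0, 210.0]]
side mat [[72.0, 172.0], [120.0, 90.0], [333.0, 136.0], [291.0, 221.0]]
[[19, 106, 149], [19, 106, 113], [23, 101, 53], [19, 100, 56], [24, 192, 121], [26, 221, 180], [25, 204, 166], [15, 126, 123], [17, 122, 130], [17, 121, 131], [17, 122, 138], [18, 120, 138], [17, 118, 147], [17, 118, 153], [17, 115, 155], [17, 119, 148], [17, 122, 134], [17, 121, 133], [17, 119, 141], [17, 119, 141], [16, 118, 140], [18, 118, 141], [16, 119, 137], [16, 119, 133], [17, 122, 128], [17, 119, 148], [18, 117, 163], [18, 117, 157], [17, 117, 140], [19, 114, 119], [18, 110, 125], [1
[... 425 characters left out ...]
, [17, 120, 151], [17, 124, 136], [17, 124, 134], [17, 120, 138], [17, 127, 131], [18, 119, 129], [19, 108, 137], [19, 105, 136], [19, 105, 136], [19, 111, 136]]
[[19, 107, 145], [20, 105, 133], [17, 112, 89], [20, 97, 55], [20, 94, 54], [24, 177, 121], [26, 232, 178], [25, 196, 164], [16, 134, 114], [16, 119, 111], [17, 122, 132], [17, 117, 153], [17, 118, 140], [17, 125, 131], [17, 125, 124], [17, 122, 117], [16, 121, 126], [17, 124, 138], [17, 123, 145], [17, 122, 140], [17, 118, 140], [17, 119, 141], [17, 121, 135], [17, 118, 127], [17, 124, 128], [17, 119, 139], [17, 121, 143], [17, 120, 147], [17, 116, 156], [17, 120, 142], [18, 121, 99], [17, 106, 103], [19, 114, 110], [20, 113, 113]]
```

Measured offsets are about 2 mm for the tin, 3 to 4 mm for the plane, 4 mm for the jig and 4 to 7 mm for the block. All are inside 12 mm, with the axes aligned, so I'm handing in.

```bash
python3 -c "
from plant import r
print(r.close_job())"
```

```text
the job is handed in; nothing more can be done
None
```

I placed all four tools on their mats and handed the job in after about 24 s of robot time; by my camera measurements each is within about 7 mm of centre (limit 12 mm), the can and jar were never touched, and no verdict was returned.

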